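# Pack two emergency kits into bento boxes

## Robot

A 6-joint arm with a two-finger parallel gripper is mounted at the origin on the work surface. World frame = base frame: x ahead of the robot, y to its left, z up, the work surface at z = 0. Lengths are in m, angles in rad, forces in N, time in s.
With the tool pointing down it reaches from about 0.35 to 0.975 m from the base axis. Payload 4.9 kg.
Tool frame: the origin (TCP) lies at the very end of the fingers, on their centre line; the grasp point (between the pads) lies 19 mm behind it; z points along the fingers, y is the direction in which the jaws open and shut (so a half turn about z gives the same grasp; the last joint's range is limited). The gripper opens to 85 mm and grips with 20 to 120 N. Pads are 22 mm wide; open, the fingers measure 114 mm over their backs; the gripper's body (76 mm by 85 mm) begins 54 mm behind the grasp point. The pads swing forward as they close: fully open they stand 13 mm farther back than shut.
Start: joints at [-1.46, 0.053, 1.613, -0, 1.476, -0.119], TCP at [0.142, -0.609, 0.231] pointing down, gripper open.
Joint ranges: [-3.01, 3.01], [-1.01, 2.22], [0.06, 2.58], [-1.02, 4.17], [0.09, 2.62], [-3.14, 3.14]. Speed limits (rad/s): [2.57, 2.57, 3.14, 3.14, 3.14, 3.14].

## Interface

Orientations are given as a unit quaternion [w, x, y, z].
In Python, from plant import monitor, eyes, manip gives the robot as it stands.
- The arm moves only by the tool step_arm, never from a script. Its argument "motion" is a list of rows, each a list of 7 numbers: the shift along the world's x, y, z scaled (see below), then the turn, a rotation vector about the world's x, y, z scaled (see below), then the closure in counts, from 0 (fully open) to 255 (shut). In form: [[x, y, z, ax, ay, az, grip], ...]. A call has 1 to 10 rows; each row is the pose to reach, as a shift and turn from the pose commanded when the call began; what a row does not reach only later rows make up. The controller multiplies each number of a shift by 0.5 m and each number of a turn by 1.5 rad. A row lasts 1/10 s, in which the tool goes at most 50 mm and 8.59 degrees, less where a joint would pass 70% of its speed; a pose out of reach is approached as far as the arm can. A call with a number of a shift or a turn outside -1 to 1 is refused whole. A call with a gripper value outside its range is refused whole. The fingers move at their own pace and stop on an object; the grip force is fixed at half the most. Time passes only in rows, so rows that repeat a pose let the fingers close. It gives the time, the measured TCP pose, the force and the opening at its end, in the units of the state.
- monitor.state(): the state, without advancing time (a new reading comes with each control period).
- eyes.grab_frame(name): name is "scene" or "top" or "wrist"; returns a dict with "pixels" (480x640x3 uint8, red, green, blue), "mtx" (3x3 intrinsics, pixels), "dist" ([k1, k2, p1, p2, k3] as OpenCV has them; the pictures are not rectified), "rvec" (rotation vector, rad) and "tvec" (3), from world to camera coordinates, as OpenCV has them; the wrist camera has in their place "hand_eye" (4x4, takes a point from camera to tool coordinates, whose origin is the TCP and whose axes are the flange's). Camera axes: x right, y down, z forward; pixel columns grow to the right and rows downward; lengths in m; the calibration is good to about 2 mm. A picture is of the moment at which its call begins: read the wrist's pose just before it. There is no depth.
- manip.job_done(): hands the job in, once; it reports no verdict.
Trained networks look in the newest picture that a camera, given by its name, has taken for a name from the list of things; names that differ only in an ending like _2 or _b are one class to them, and where a whole thing is asked for, a point or a joint stands for the part that bears it (a point fixed in the world has none). Each returns a list of dicts, best first, with "p" (0 to 1); they miss things now and then, are a little off and sometimes report something else, mostly with a low value. They report only what shows in the picture. A call takes as long as a camera call.
- eyes.look_for(name, camera): "box" ([centre column, centre row, width, height] in pixels, round what is visible of it).
- eyes.pinpoint(name, camera): "uv" ([column, row] in pixels: a listed point, or the origin of a listed thing).
The state is a dict: "time": time; "joint_pos": joint angles; "joint_vel": joint speeds; "joint_efforts": joint torques, N m; "tool_pos": TCP position; "tool_rot": TCP orientation; "contact_force": force on the tool from outside, world axes, zero at the start; "ft_torque": the same for the moment, N m; "gripper_width": opening from 0.0 (shut) to 1.0 (fully open).
Only numpy, scipy, OpenCV 4.12 (cv2) and the standard library are available. Lean on these libraries where they do the work, as an engineer would, in place of code of your own. Each camera call takes 0.05 s, during which the arm holds its last target.

## Task

Make up two kits for the emergency bag: for the power-cut kit, pack the puck lamp in the larger compartment and the case of spare cells in the smaller compartment of the straight-sided bento box; for the water kit, pack the funnel in the larger compartment and the small tin in the smaller compartment of the round-ended bento box. Each thing must end up upright as it stands now, flat on its compartment's floor; set things down gently, do not drop them. Leave the kettle lid, the taller tea tin, the mug and the stacked bento boxes where they are.

Things in the scene. Friction and masses are not known exactly. Their poses are not given: they have to be found in the camera images.
- lamp: Portable LED puck lamp, white plastic with a grey band, a pale round light face on top and a small dark toggle switch in its middle. Upright cylinder, diameter 62 mm, height 40 mm (toggle to 47 mm, look only, no solid). About 0.13 kg. Origin: centre of the underside; z up.
- cell_case: Case of spare cells: upright grey plastic block, 34 mm along its x, 62 mm along its y, 45 mm high, with four round metal cell ends showing in a row along y on top (to 47.5 mm, look only). About 0.12 kg. Origin: centre of the underside; z up.
- tin: Small round metal tin of water tablets, closed, diameter 44 mm, height 50 mm. About 0.08 kg. Origin: centre of the underside; z up. (The tea tin looks alike but is larger and taller.)
- funnel: Grey funnel of stiff silicone (rigid here), standing mouth down: mouth rim diameter 64 mm and 7 mm high, cone narrowing to diameter 20 mm at height 36 mm, then a spout tapering to diameter 18 mm at its top, height 72 mm. About 0.06 kg. Best held by the spout. Origin: centre of the mouth on the underside; z up.
- long_box: Straight-sided (rectangular) open bento box, brown plastic, fixed, at any yaw. In mm: outside 168 along x, 104 along y, 24 high. Walls and floor 4 thick (floor top z 4, walls and divider to z 24). Divider at x 14 to 18. Compartments, 96 wide in y: larger x -80 to 14 (middle -33), smaller x 18 to 80 (middle 49). Origin: centre of underside; z up.
- oval_box: Round-ended (stadium) open bento box, brown plastic, fixed, at any yaw. In mm: outside 184 along x, 108 along y, 24 high; end arcs of outer radius 54 about x -38 and 38. Walls and floor 4 thick (floor top z 4, walls and divider to z 24). Divider at x 12 to 16. Larger compartment x -88 to 12 (middle -38), smaller x 16 to 88 (middle 50). Origin: centre of underside; z up.
- kettle_lid: Bystander, leave it: round stainless kettle lid, diameter 84 mm, with a black knob of diameter 26 mm, top at height 40 mm. Stands among the stock. Origin: centre of the underside.
- tea_tin: Bystander, leave it: larger round metal tea tin, diameter 60 mm, height 78 mm. Stands among the stock. Origin: centre of the underside.
- mug: Bystander, leave it: white mug, diameter 80 mm, height 85 mm, handle on its +y side. Stands beyond the stock. Origin: centre of the underside.
- bento_stack: Bystander, leave it: two stacked closed brown bento boxes with a grey lid, 94 mm along x, 154 mm along y, 88 mm high. Stands beyond the stock. Origin: centre of the underside.

How it is judged:
At the end, for the whole second after the job is handed in: Lamp in the larger, cell case in the smaller compartment of the long box; funnel in the larger, tin in the smaller compartment of the oval box: each flat on the floor (within 4 mm), within 6 degrees of upright, anywhere the compartment walls allow (about 15 mm off its middle), at rest (x of lamp in the frame of long_box between -0.053 and -0.013 m and y of lamp in the frame of long_box between -0.022 and 0.022 m and z of lamp in the frame of long_box between 0 and 0.008 m and angle between each of lamp, cell_case, funnel, tin's own z axis and vertical below 0.1 rad and linear speed of each of lamp, cell_case, funnel, tin below 0.02 m/s and angular speed of each of lamp, cell_case, funnel, tin below 0.2 rad/s and x of cell_case in the frame of long_box between 0.031 and 0.067 m and y of cell_case in the frame of long_box between -0.035 and 0.035 m and z of cell_case in the frame of long_box between 0 and 0.008 m and x of funnel in the frame of oval_box between -0.06 and -0.016 m and y of funnel in the frame of oval_box between -0.022 and 0.022 m and z of funnel in the frame of oval_box between 0 and 0.008 m and x of tin in the frame of oval_box between 0.034 and 0.07 m and y of tin in the frame of oval_box between -0.03 and 0.03 m and z of tin in the frame of oval_box between 0 and 0.008 m); the robot touches nothing.
It fails at once if a bystander (kettle lid, tea tin, mug, bento stack) is moved more than 20 mm (distance of any of kettle_lid, tea_tin, mug, bento_stack from where it was at the start of the episode above 0.02 m).
It fails at once if a thing is dropped or thrown (out of the fingers and faster than 0.9 m/s, a fall of some 40 mm) ((contact force between lamp and the fingers below 0.02 N and linear speed of lamp above 0.9 m/s) or (contact force between cell_case and the fingers below 0.02 N and linear speed of cell_case above 0.9 m/s) or (contact force between tin and the fingers below 0.02 N and linear speed of tin above 0.9 m/s) or (contact force between funnel and the fingers below 0.02 N and linear speed of funnel above 0.9 m/s)).
It also fails if it takes over 104 s, if anything falls off the work surface, if the arm or the gripper's body presses on something with over 40 N, if the wrist force passes 120 N, or if a joint passes its speed limit or range.

## Working session

There is one attempt and no reset: what is moved stays moved. The work goes in short steps, Python scripts to look and compute and a tool call to move; the robot and the scene stay as the last step left them, time stands still between calls to the robot, and variables do not carry over. Pictures are saved under pics/ and viewed, and the job is handed in when it is done.

Besides the shell and the picture viewer there is one more tool, called as a command line: name --pt "numbers of a row" for each row, then --argument value for the rest. step_arm: Moves the arm, as the interface text tells. Its arguments: {"type":"object","properties":{"motion":{"type":"array","items":{"type":"array","items":{"type":"number"}}}},"required":["motion"]}

```bash
mkdir -p pics; ls; cat > h.py <<'E'
import numpy as np, cv2
from plant import monitor, eyes, manip
from scipy.spatial.transform import Rotation as R
def save(f,n): cv2.imwrite(n, f['pixels'][:,:,::-1])
def ray(f,uv,state=None):
    p=cv2.undistortPoints(np.array([[uv]],float),np.array(f['mtx']),np.array(f['dist']))[0,0]
    d=np.array([p[0],p[1],1.])
    if 'rvec' in f:
        Rm=cv2.Rodrigues(np.array(f['rvec'],float))[0]; t=np.array(f['tvec'],float).ravel()
        return -Rm.T@t, Rm.T@d
    H=np.array(f['hand_eye']); q=state['tool_rot']; Rt=R.from_quat([q[1],q[2],q[3],q[0]]).as_matrix()
    return Rt@H[:3,3]+np.array(state['tool_pos']), Rt@H[:3,:3]@d
def at(f,uv,z,state=None):
    o,d=ray(f,uv,state); return o+d*(z-o[2])/d[2]
def proj(f,P,state=None):
    P=np.atleast_2d(np.array(P,float))
    if 'rvec' in f: r,t=np.array(f['rvec'],float),np.array(f['tvec'],float)
    else:
        H=np.array(f['hand_eye']); q=state['tool_rot']; T=np.eye(4);T[:3,:3]=R.from_quat([q[1],q[2],q[3],q[0]]).as_matrix();T[:3,3]=state['tool_pos']
        M=np.linalg.inv(T@H); r=cv2.Rodrigues(M[:3,:3])[0]; t=M[:3,3]
    return cv2.projectPoints(P,r,t,np.array(f['mtx']),np.array(f['dist']))[0][:,0]
E
python3 - <<'E'
from h import *
s=monitor.state(); print(s['time'],s['tool_pos'],s['tool_rot'])
for c in ['scene','top','wrist']:
    f=eyes.grab_frame(c); save(f,f'pics/{c}0.png')
    if 'rvec' in f: print(c,ray(f,(320,240)))
    else: print(f['hand_eye'])
names=['lamp','cell_case','tin','funnel','long_box','oval_box','kettle_lid','tea_tin','mug','bento_stack']
f=eyes.grab_frame('top')
for n in names:
    r=eyes.pinpoint(n,'top')[:2]
    print(n,[(np.round(a['uv']),round(a['p'],2),np.round(at(f,a['uv'],0),3)) for a in r])
print(monitor.state()['time'])
E
```

```text
pics
0.0 [ 0.14228779 -0.60795229  0.23006074] [-1.02294674e-03  9.93407723e-01  1.14630051e-01  1.08973785e-05]
scene (array([ 1.20013651, -0.31711614,  0.48071173]), array([-0.73619194,  0.38744884, -0.55499646]))
top (array([0.47722196, 0.00680108, 1.20543964]), array([ 0.10892229,  0.00235842, -0.99410494]))
[[ 2.61024357e-04 -9.64187333e-01 -2.65222018e-01  6.81719715e-02]
 [ 9.99999131e-01  5.94359000e-04 -1.17655876e-03 -5.47302947e-04]
 [ 1.29206015e-03 -2.65221481e-01  9.64186650e-01 -1.43235469e-01]
 [ 0.00000000e+00  0.00000000e+00  0.00000000e+00  1.00000000e+00]]
lamp [(array([321., 323.]), 0.65, array([0.441, 0.005, 0.   ])), (array([486., 268.]), 0.39, array([ 0.557, -0.332,  0.   ]))]
cell_case [(array([322., 238.]), 0.89, array([0.614, 0.007, 0.   ]))]
tin [(array([259., 329.]), 0.73, array([0.425, 0.13 , 0.   ]))]
funnel [(array([382., 325.]), 0.75, array([ 0.437, -0.119,  0.   ]))]
long_box [(array([166., 266.]), 0.6, array([0.549, 0.326, 0.   ]))]
oval_box [(array([485., 269.]), 0.92, array([ 0.556, -0.33 ,  0.   ]))]
kettle_lid [(array([265., 250.]), 0.77, array([0.588, 0.123, 0.   ]))]
tea_tin [(array([388., 239.]), 0.9, array([ 0.613, -0.13 ,  0.   ]))]
mug [(array([278., 171.]), 0.92, array([0.754, 0.099, 0.   ])), (array([487., 267.]), 0.4, array([ 0.559, -0.335,  0.   ]))]
bento_stack [(array([379., 170.]), 0.96, array([ 0.76 , -0.112,  0.   ]))]
0.7
```

View pics/top0.png

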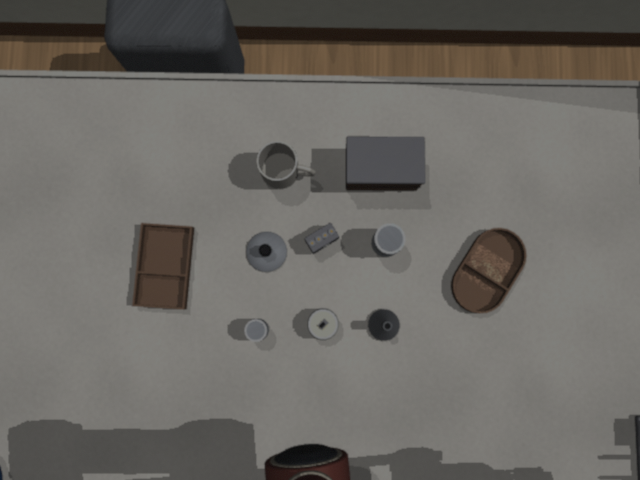

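View pics/scene0.png

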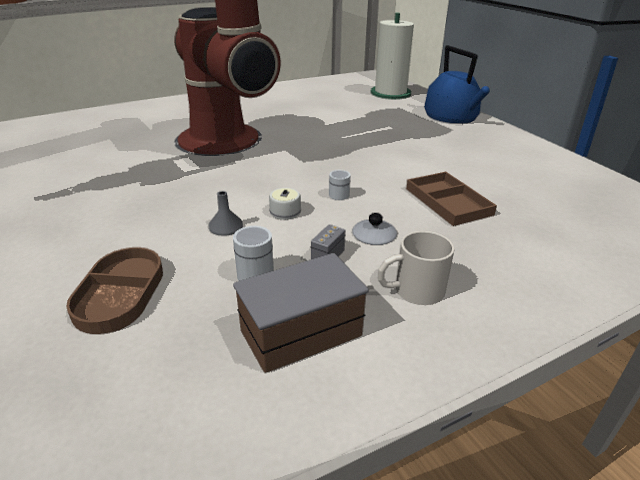

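```bash
python3 - <<'E'
import cv2
im=cv2.imread('pics/top0.png')
a=cv2.resize(im[200:340,90:240],None,fx=4,fy=4,interpolation=cv2.INTER_CUBIC); b=cv2.resize(im[200:340,410:560],None,fx=4,fy=4,interpolation=cv2.INTER_CUBIC)
cv2.imwrite('pics/zl.png',a);cv2.imwrite('pics/zr.png',b)
cv2.imwrite('pics/zm.png',cv2.resize(im[200:350,225:425],None,fx=4,fy=4,interpolation=cv2.INTER_CUBIC))
E
```

```text
(no output)
```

View pics/zl.png

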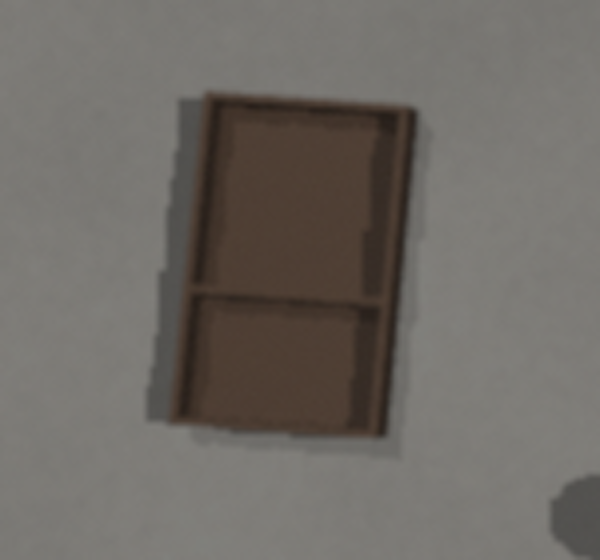

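View pics/zr.png

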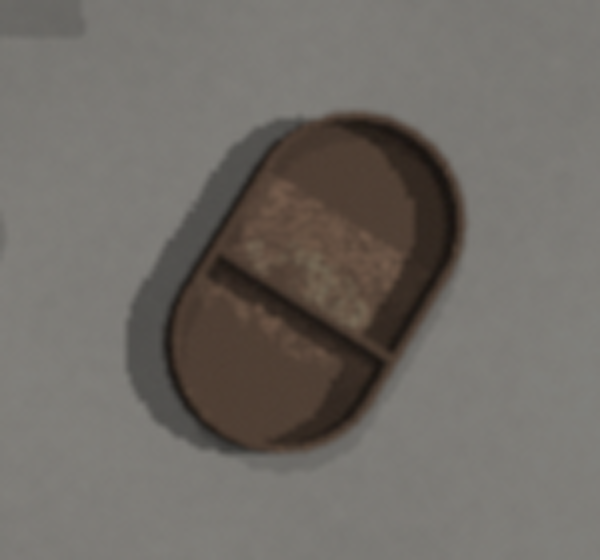

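View pics/zm.png

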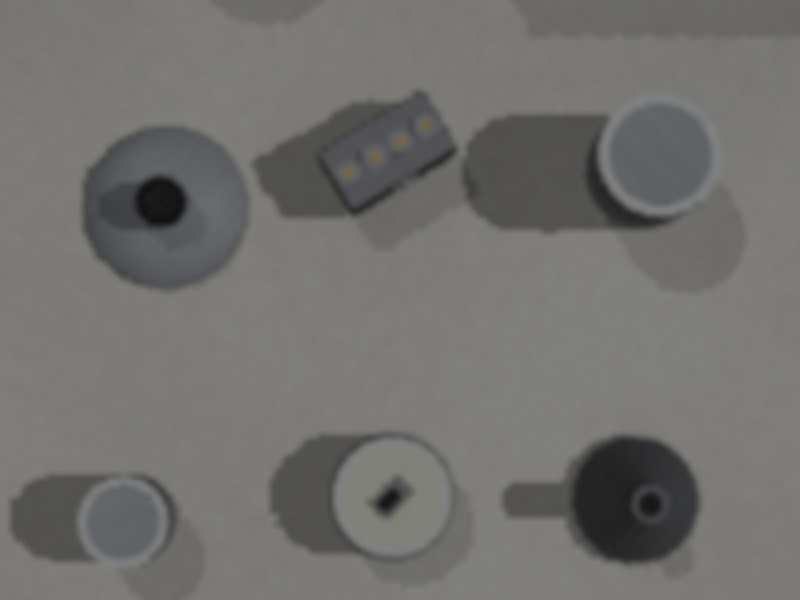

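The top view shows the stock in the middle, the long box on the left with its smaller compartment nearest the robot, and the oval box on the right with its smaller compartment at the lower left. I'll measure from the features I read off the zooms.

```bash
python3 - <<'E'
from h import *
f=eyes.grab_frame('top')
Z=lambda ox,oy,p:(ox+(p[0]+.5)/4-.5, oy+(p[1]+.5)/4-.5)
for n,p,z in [('tin',(124,520),.05),('lamp',(392,496),.04),('funnel',(651,504),.072),('cell',(387,149.5),.0475),('c1',(349,173),.0475),('c4',(425,126),.0475),('tea',(659,156),.078),('knob',(161,201),.04)]:
    print(n,at(f,Z(225,200,p),z).round(4))
c=[at(f,Z(90,200,p),.024) for p in [(208,93),(413,107),(383,435),(172,422)]]
c=np.array(c);print('long',c.round(4)[:,:2],c.mean(0).round(4)); 
for i in range(4):
    d=c[(i+1)%4]-c[i]; print(np.linalg.norm(d).round(4),np.degrees(np.arctan2(d[1],d[0])).round(2))
print('div',[at(f,Z(90,200,p),.024).round(4) for p in [(190,290),(390,302)]])
print('odiv',[at(f,Z(410,200,p),.024).round(4) for p in [(217,262),(390,358)]])
# fit models by drawing: oval outline
o=[(338,113),(400,122),(445,160),(466,215),(452,265),(425,310),(380,385),(330,430),(275,450),(215,432),(175,385),(167,325),(190,280),(230,220),(270,155),(300,125)]
P=np.array([at(f,Z(410,200,p),.024)[:2] for p in o])
from scipy.optimize import least_squares
def res(v):
    u=np.array([np.cos(v[2]),np.sin(v[2])]);q=P-v[:2];s=np.clip(q@u,-.038,.038)
    return np.linalg.norm(q-s[:,None]*u,axis=1)-.054
r=least_squares(res,[.556,-.33,2.6]);print('oval',r.x.round(4),np.degrees(r.x[2]),(r.fun*1e3).round(1))
u=np.array([np.cos(r.x[2]),np.sin(r.x[2])])
for p in [(217,262),(390,358)]: print('div along', ((at(f,Z(410,200,p),.024)[:2]-r.x[:2])@u).round(4))
E
```

```text
tin [0.4265 0.1316 0.05  ]
lamp [0.4399 0.0015 0.04  ]
funnel [ 0.4392 -0.122   0.072 ]
cell [0.6101 0.0069 0.0475]
c1 [0.5981 0.0256 0.0475]
c4 [ 0.6222 -0.0118  0.0475]
tea [ 0.6058 -0.1245  0.078 ]
knob [0.5832 0.119  0.04  ]
long [[0.6353 0.3721]
 [0.63   0.2679]
 [0.4648 0.2757]
 [0.4695 0.3812]] [0.5499 0.3242 0.024 ]
0.1044 -92.94
0.1653 177.29
0.1056 87.48
0.1661 -3.13
div [array([0.5354, 0.3758, 0.024 ]), array([0.5311, 0.2752, 0.024 ])]
odiv [array([ 0.5608, -0.2811,  0.024 ]), array([ 0.5141, -0.3674,  0.024 ])]
oval [ 0.5528 -0.331   2.5479] 145.98297932883682 [-0.   0.1  0.2  1.1 -1.4 -0.8  1.  -2.8 -0.   0.9  1.2  0.6 -2.1 -1.9
 -0.4  0.6]
div along 0.0213
div along 0.0118
```

step_arm --pt "0.58 0.8 -0.06 0 0 0 0" --pt "0.58 0.8 -0.06 0 0 0 0" --pt "0.58 0.8 -0.06 0 0 0 0" --pt "0.58 0.8 -0.06 0 0 0 0" --pt "0.58 0.8 -0.06 0 0 0 0" --pt "0.58 0.8 -0.06 0 0 0 0" --pt "0.58 0.8 -0.06 0 0 0 0" --pt "0.58 0.8 -0.06 0 0 0 0" --pt "0.58 0.8 -0.06 0 0 0 0" --pt "0.58 0.8 -0.06 0 0 0 0"

```text
time: 1.75
tool_pos: [0.4334, -0.2065, 0.2016]
tool_rot: [0.0, 0.993, 0.115, 0.0]
contact_force: [0.7, 0.4, 0.2]
gripper_width: 0.999
```

step_arm --pt "-0.014 0.676 0 0 0 0 0" --pt "-0.014 0.676 0 0 0 0 0" --pt "-0.014 0.676 0 0 0 0 0" --pt "-0.014 0.676 0 0 0 0 0" --pt "-0.014 0.676 0 0 0 0 0" --pt "-0.014 0.676 0 0 0 0 0" --pt "-0.014 0.676 0 0 0 0 0" --pt "-0.014 0.676 0 0 0 0 0"

```text
time: 2.55
tool_pos: [0.4247, 0.1332, 0.2016]
tool_rot: [-0.001, 0.993, 0.118, 0.0]
contact_force: [-1.1, -0.6, -0.6]
gripper_width: 1.002
```

```bash
python3 - <<'E'
from h import *
s=monitor.state(); f=eyes.grab_frame('wrist'); print(s['tool_pos'].round(4),s['joint_pos'].round(2))
im=f['pixels'][:,:,::-1].copy()
a=np.linspace(0,6.28,60)
P=np.c_[.4265+.022*np.cos(a),.1316+.022*np.sin(a),0*a+.05]
for u in proj(f,P,s): cv2.circle(im,tuple(int(v) for v in u),1,(0,0,255),-1)
cv2.imwrite('pics/w1.png',im)
r=eyes.pinpoint('tin','wrist')[:2]; print([(x['p'],at(f,x['uv'],0,s).round(4)) for x in r])
E
```

```text
[0.4247 0.1332 0.2016] [ 0.14 -0.38  2.05  0.    1.48  1.47]
[(0.62, array([0.425, 0.134, 0.   ])), (0.6, array([0.6114, 0.008 , 0.    ]))]
```

View pics/w1.png

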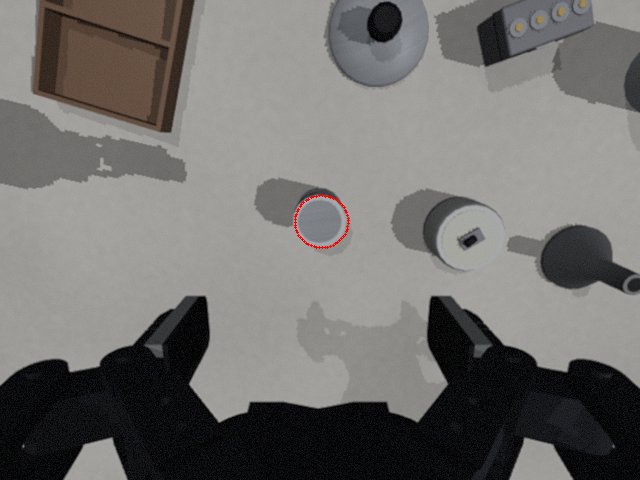

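step_arm --pt "0 0 -0.1 0 0 0 0" --pt "0 0 -0.2 0 0 0 0" --pt "0 0 -0.28 0 0 0 0" --pt "0 0 -0.34 0 0 0 0" --pt "0 0 -0.36 0 0 0 0" --pt "0 0 -0.36 0 0 0 0" --pt "0 0 -0.36 0 0 0 255" --pt "0 0 -0.36 0 0 0 255" --pt "0 0 -0.36 0 0 0 255" --pt "0 0 -0.36 0 0 0 255"

```text
time: 3.65
tool_pos: [0.4274, 0.1298, 0.0236]
tool_rot: [-0.0, 0.993, 0.115, 0.002]
contact_force: [0.5, 1.2, 6.7]
gripper_width: 0.49
```

step_arm --pt "0 0 0 0 0 0 255" --pt "0 0 0 0 0 0 255" --pt "0 0 0 0 0 0 255" --pt "0 0 0 0 0 0 255"

```text
time: 4.05
tool_pos: [0.4274, 0.1298, 0.0236]
tool_rot: [0.0, 0.993, 0.115, 0.002]
contact_force: [-0.6, -0.2, 7.2]
gripper_width: 0.487
```

step_arm --pt "0 0 0.06 0 0 0 255" --pt "0 0 0.15 0 0 0 255" --pt "0 0 0.25 0 0 0 255" --pt "0 0 0.26 0 0 0 255"

```text
time: 4.45
tool_pos: [0.4297, 0.1301, 0.1594]
tool_rot: [-0.0, 0.993, 0.115, 0.007]
contact_force: [0.9, 0.4, -0.5]
gripper_width: 0.486
```

step_arm --pt "0.165 -0.87 0 0 0 0 255" --pt "0.165 -0.87 0 0 0 0 255" --pt "0.165 -0.87 0 0 0 0 255" --pt "0.165 -0.87 0 0 0 0 255" --pt "0.165 -0.87 0 0 0 0 255" --pt "0.165 -0.87 0 0 0 0 255" --pt "0.165 -0.87 0 0 0 0 255" --pt "0.165 -0.87 0 0 0 0 255" --pt "0.165 -0.87 0 0 0 0 255" --pt "0.165 -0.87 0 0 0 0 255"

```text
time: 5.45
tool_pos: [0.5079, -0.3101, 0.1509]
tool_rot: [0.001, 0.994, 0.112, -0.0]
contact_force: [-0.4, 0.5, -1.3]
gripper_width: 0.488
```

```bash
cat > ov.py <<'E'
from h import *
import sys
def outline(f,s,im):
    t=np.linspace(-np.pi/2,np.pi/2,20)
    c=np.array([.5528,-.331]);y=np.radians(OY); Rm=np.array([[np.cos(y),-np.sin(y)],[np.sin(y),np.cos(y)]])
    pts=np.vstack([np.c_[.038+.054*np.cos(t),.054*np.sin(t)],np.c_[-.038-.054*np.cos(t),-.054*np.sin(t)]])
    d=np.array([[.014,-.05],[.014,.05]])
    c2=np.array([.5499,.3242]);y=np.radians(LY);R2=np.array([[np.cos(y),-np.sin(y)],[np.sin(y),np.cos(y)]])
    q=np.array([[.084,.052],[-.084,.052],[-.084,-.052],[.084,-.052]]);d2=np.array([[.016,-.05],[.016,.05]])
    for p,cl,cc,RR in [(pts,True,c,Rm),(d,False,c,Rm),(q,True,c2,R2),(d2,False,c2,R2)]:
        W=(RR@p.T).T+cc
        u=proj(f,np.c_[W,np.full(len(W),.024)],s)
        if np.abs(u).max()<3000: cv2.polylines(im,[u.astype(int).reshape(-1,1,2)],cl,(0,255,0),1)
OY=149;LY=177.1
E
python3 - <<'E'
from ov import *
s=monitor.state(); f=eyes.grab_frame('wrist'); print(s['tool_pos'].round(4),s['gripper_width'])
im=f['pixels'][:,:,::-1].copy(); outline(f,s,im); cv2.imwrite('pics/w2.png',im)
E
```

```text
[ 0.5079 -0.3101  0.1509] 0.48812108021388134
```

View pics/w2.png

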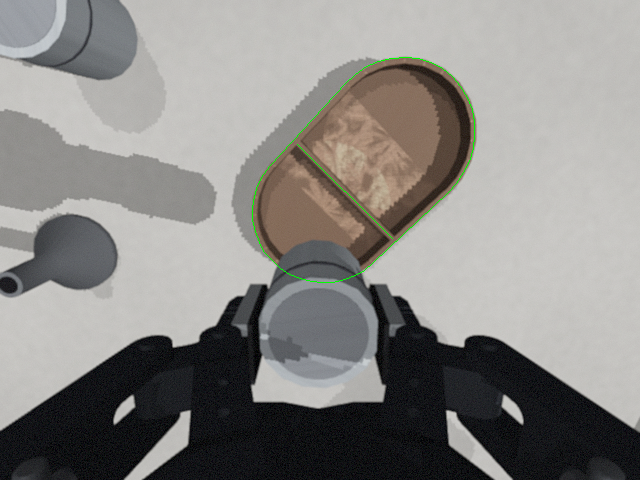

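step_arm --pt "0 0 0 0 0 0 255" --pt "0 0 -0.08 0 0 0 255" --pt "0 0 -0.15 0 0 0 255" --pt "0 0 -0.2 0 0 0 255" --pt "0 0 -0.22 0 0 0 255" --pt "0 0 -0.22 0 0 0 255" --pt "0 0 -0.22 0 0 0 255"

```text
time: 6.2
tool_pos: [0.5088, -0.3055, 0.0428]
tool_rot: [0.001, 0.993, 0.115, 0.001]
contact_force: [0.8, -0.1, -0.7]
gripper_width: 0.488
```

step_arm --pt "0 0 -0.008 0 0 0 255" --pt "0 0 -0.016 0 0 0 255" --pt "0 0 -0.022 0 0 0 255" --pt "0 0 -0.026 0 0 0 255" --pt "0 0 -0.026 0 0 0 255"

```text
time: 6.7
tool_pos: [0.5076, -0.3054, 0.0279]
tool_rot: [-0.0, 0.993, 0.115, -0.0]
contact_force: [0.2, -0.3, 0.0]
gripper_width: 0.485
```

step_arm --pt "0 0 -0.002 0 0 0 255" --pt "0 0 -0.004 0 0 0 255" --pt "0 0 -0.004 0 0 0 255"

```text
time: 7.0
tool_pos: [0.5079, -0.3057, 0.0277]
tool_rot: [-0.0, 0.993, 0.115, -0.0]
contact_force: [-4.5, 1.3, 7.0]
gripper_width: 0.489
```

step_arm --pt "0 0 0 0 0 0 60" --pt "0 0 0 0 0 0 60" --pt "0 0 0 0 0 0 60" --pt "0 0 0.06 0 0 0 60" --pt "0 0 0.14 0 0 0 60" --pt "0 0 0.24 0 0 0 0" --pt "0 0 0.3 0 0 0 0" --pt "0 0 0.3 0 0 0 0"

```text
time: 7.8
tool_pos: [0.5108, -0.3078, 0.1833]
tool_rot: [0.004, 0.993, 0.115, 0.004]
contact_force: [0.5, -0.6, 0.8]
gripper_width: 0.998
```

```bash
python3 - <<'E'
from ov import *
s=monitor.state(); f=eyes.grab_frame('wrist'); print(s['tool_pos'].round(4),s['gripper_width'])
im=f['pixels'][:,:,::-1].copy(); outline(f,s,im); cv2.imwrite('pics/w3.png',im)
E
```

```text
[ 0.5108 -0.3078  0.1833] 0.9980525941241781
```

View pics/w3.png

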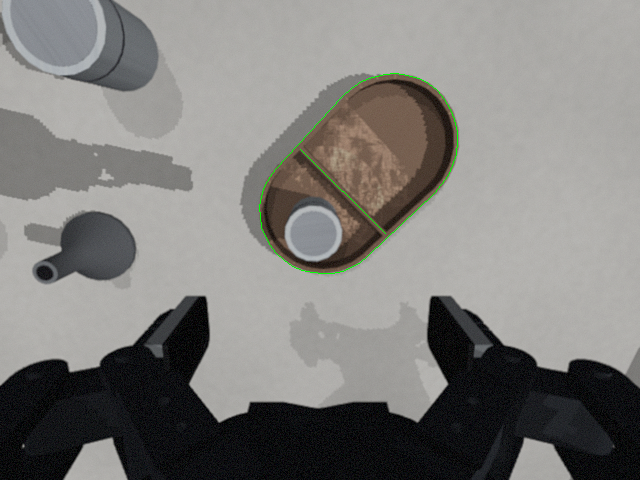

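```bash
python3 - <<'E'
from ov import *
f=eyes.grab_frame('wrist'); s=monitor.state(); print(s['tool_pos'].round(4))
print(at(f,(44,271),.072,s))
E
```

```text
[ 0.5082 -0.3058  0.177 ]
[ 0.4399633  -0.11934519  0.072     ]
```

step_arm --pt "-0.137 0.37 0 0 0 0 0" --pt "-0.137 0.37 0 0 0 0 0" --pt "-0.137 0.37 0 0 0 0 0" --pt "-0.137 0.37 0 0 0 0 0" --pt "-0.137 0.37 0 0 0 0 0" --pt "-0.137 0.37 -0.1 0 0 0 0" --pt "-0.137 0.37 -0.18 0 0 0 0" --pt "-0.137 0.37 -0.24 0 0 0 0" --pt "-0.137 0.37 -0.266 0 0 0 0" --pt "-0.137 0.37 -0.266 0 0 0 0"

```text
time: 8.9
tool_pos: [0.437, -0.1197, 0.0401]
tool_rot: [-0.002, 0.993, 0.114, -0.003]
contact_force: [-0.5, -0.6, -0.2]
gripper_width: 1.003
```

```bash
python3 - <<'E'
from ov import *
s=monitor.state(); print(s['tool_pos'].round(4)); f=eyes.grab_frame('wrist'); save(f,'pics/w4.png')
E
```

```text
[ 0.437  -0.1197  0.0401]
```

View pics/w4.png

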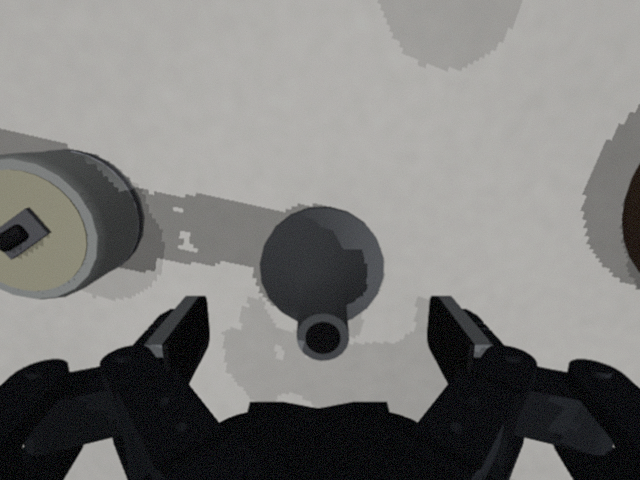

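The spout top shows at about (322, 336), midway between the jaws. I'll close on it.

step_arm --pt "0 0 0.004 0 0 0 255" --pt "0 0 0.004 0 0 0 255" --pt "0 0 0.004 0 0 0 255" --pt "0 0 0.004 0 0 0 255" --pt "0 0 0.004 0 0 0 255" --pt "0 0 0.004 0 0 0 255" --pt "0 0 0.004 0 0 0 255" --pt "0 0 0.004 0 0 0 255"

```text
time: 9.75
tool_pos: [0.4401, -0.1209, 0.0462]
tool_rot: [0.0, 0.993, 0.115, 0.001]
contact_force: [0.3, -0.2, 5.1]
gripper_width: 0.2
```

step_arm --pt "0 0 0.06 0 0 0 255" --pt "0 0 0.16 0 0 0 255" --pt "0 0 0.24 0 0 0 255" --pt "0.1 -0.16 0.24 0 0 0 255" --pt "0.2 -0.32 0.24 0 0 0 255" --pt "0.27 -0.42 0.24 0 0 0 255" --pt "0.29 -0.46 0.24 0 0 0 255" --pt "0.29 -0.46 0.24 0 0 0 255" --pt "0.29 -0.46 0.24 0 0 0 255" --pt "0.29 -0.46 0.24 0 0 0 255"

```text
time: 10.75
tool_pos: [0.5846, -0.3528, 0.1635]
tool_rot: [-0.001, 0.994, 0.114, -0.001]
contact_force: [-0.5, -0.6, -1.2]
gripper_width: 0.2
```

```bash
python3 - <<'E'
from ov import *
s=monitor.state(); print(s['tool_pos'].round(4)); f=eyes.grab_frame('wrist');im=f['pixels'][:,:,::-1].copy(); outline(f,s,im); cv2.imwrite('pics/w5.png',im)
E
```

```text
[ 0.5846 -0.3528  0.1635]
```

View pics/w5.png

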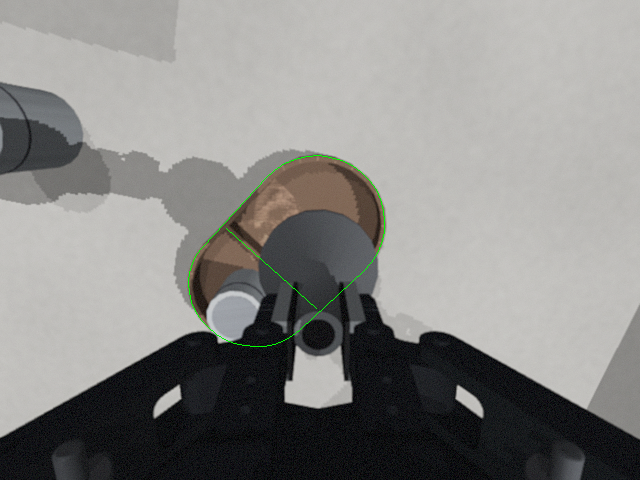

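step_arm --pt "0 0 -0.08 0 0 0 255" --pt "0 0 -0.15 0 0 0 255" --pt "0 0 -0.19 0 0 0 255" --pt "0 0 -0.205 0 0 0 255" --pt "0 0 -0.205 0 0 0 255" --pt "0 0 -0.205 0 0 0 255"

```text
time: 11.4
tool_pos: [0.585, -0.3506, 0.0644]
tool_rot: [0.001, 0.993, 0.115, 0.001]
contact_force: [-0.2, 0.5, -0.1]
gripper_width: 0.198
```

step_arm --pt "0 0 -0.008 0 0 0 255" --pt "0 0 -0.016 0 0 0 255" --pt "0 0 -0.022 0 0 0 255" --pt "0 0 -0.025 0 0 0 255" --pt "0 0 -0.025 0 0 0 255"

```text
time: 11.9
tool_pos: [0.5844, -0.3506, 0.0503]
tool_rot: [0.0, 0.993, 0.115, 0.0]
contact_force: [-0.7, 0.8, -0.1]
gripper_width: 0.199
```

step_arm --pt "0 0 -0.002 0 0 0 255" --pt "0 0 -0.004 0 0 0 255" --pt "0 0 -0.004 0 0 0 255"

```text
time: 12.2
tool_pos: [0.5845, -0.3507, 0.0502]
tool_rot: [-0.0, 0.993, 0.115, -0.0]
contact_force: [-4.0, 2.5, 8.1]
gripper_width: 0.202
```

step_arm --pt "0 0 0 0 0 0 125" --pt "0 0 0 0 0 0 125" --pt "0 0 0 0 0 0 125" --pt "0 0 0.04 0 0 0 125" --pt "0 0 0.1 0 0 0 125" --pt "0 0 0.2 0 0 0 125" --pt "0 0 0.3 0 0 0 0" --pt "0 0 0.3 0 0 0 0" --pt "0 0 0.3 0 0 0 0"

```text
time: 13.1
tool_pos: [0.5853, -0.3513, 0.2008]
tool_rot: [0.002, 0.993, 0.115, 0.002]
contact_force: [0.4, 0.6, -0.7]
gripper_width: 0.988
```

```bash
python3 - <<'E'
from ov import *
s=monitor.state(); print(s['tool_pos'].round(4)); f=eyes.grab_frame('wrist');im=f['pixels'][:,:,::-1].copy(); outline(f,s,im); cv2.imwrite('pics/w6.png',im)
E
```

```text
[ 0.5853 -0.3513  0.2008]
```

View pics/w6.png

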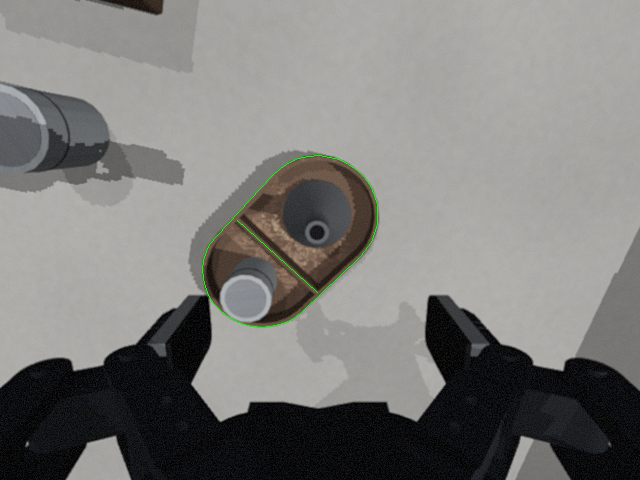

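step_arm --pt "0.05 0.716 0 0 0 0.6377 0" --pt "0.05 0.716 0 0 0 0.6377 0" --pt "0.05 0.716 0 0 0 0.6377 0" --pt "0.05 0.716 0 0 0 0.6377 0" --pt "0.05 0.716 0 0 0 0.6377 0" --pt "0.05 0.716 0 0 0 0.6377 0" --pt "0.05 0.716 0 0 0 0.6377 0" --pt "0.05 0.716 0 0 0 0.6377 0"

```text
time: 13.95
tool_pos: [0.6078, 0.0123, 0.1953]
tool_rot: [-0.002, 0.828, 0.561, -0.001]
contact_force: [0.2, -0.3, -0.0]
gripper_width: 1.001
```

step_arm --pt "0 0 0 0 0 0.6377 0" --pt "0 0 0 0 0 0.6377 0" --pt "0 0 0 0 0 0.6377 0" --pt "0 0 0 0 0 0.6377 0" --pt "0 0 0 0 0 0.6377 0" --pt "0 0 0 0 0 0.6377 0" --pt "0 0 0 0 0 0.6377 0" --pt "0 0 0 0 0 0.6377 0"

```text
time: 14.75
tool_pos: [0.6083, 0.0068, 0.1958]
tool_rot: [-0.002, 0.479, 0.878, -0.001]
contact_force: [-0.4, -0.0, -0.8]
gripper_width: 0.999
```

```bash
python3 - <<'E'
from ov import *
f=eyes.grab_frame('wrist');s=monitor.state(); print(s['tool_pos'].round(4),s['tool_rot'].round(4),s['joint_pos'].round(2)); f=eyes.grab_frame('wrist');im=f['pixels'][:,:,::-1].copy(); outline(f,s,im)
q=s['tool_rot'];print(np.degrees(2*np.arctan2(q[2],q[1])))
a=np.radians(-57.2);u=np.array([np.cos(a),np.sin(a)]);v=np.array([-u[1],u[0]])
C=np.array([.6101,.0069]);P=[np.r_[C+i*.031*u+j*.017*v,.045] for i,j in[(1,1),(1,-1),(-1,-1),(-1,1)]]
cv2.polylines(im,[proj(f,P,s).astype(int).reshape(-1,1,2)],True,(0,0,255),1)
cv2.imwrite('pics/w7.png',im)
E
```

```text
[0.6084 0.0069 0.1962] [-1.500e-03  4.798e-01  8.773e-01 -8.000e-04] [-0.11  0.04  1.69 -0.    1.42 -0.68]
122.64875073507494
```

View pics/w7.png

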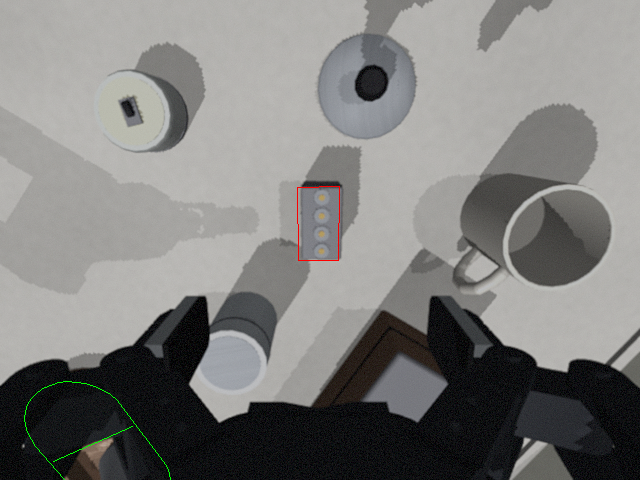

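step_arm --pt "0.003 0 -0.1 0 0 0 0" --pt "0.003 0 -0.2 0 0 0 0" --pt "0.003 0 -0.28 0 0 0 0" --pt "0.003 0 -0.33 0 0 0 0" --pt "0.003 0 -0.348 0 0 0 0" --pt "0.003 0 -0.348 0 0 0 0" --pt "0.003 0 -0.348 0 0 0 255" --pt "0.003 0 -0.348 0 0 0 255" --pt "0.003 0 -0.348 0 0 0 255" --pt "0.003 0 -0.348 0 0 0 255"

```text
time: 15.85
tool_pos: [0.6123, 0.0073, 0.0265]
tool_rot: [0.002, 0.479, 0.878, 0.001]
contact_force: [-0.0, -1.1, -1.2]
gripper_width: 0.383
```

step_arm --pt "0 0 0 0 0 0 255" --pt "0 0 0 0 0 0 255" --pt "0 0 0 0 0 0 255" --pt "0 0 0 0 0 0 255"

```text
time: 16.25
tool_pos: [0.6123, 0.0073, 0.0262]
tool_rot: [0.001, 0.479, 0.878, 0.001]
contact_force: [-0.3, 0.4, 6.4]
gripper_width: 0.384
```

step_arm --pt "0 0 0.06 0 0 0 255" --pt "0 0 0.15 0 0 0 255" --pt "0 0 0.24 0 0 0 255" --pt "0 0 0.26 0 0 0 255" --pt "0 0 0.26 0 0 0 255"

```text
time: 16.75
tool_pos: [0.6122, 0.0073, 0.1569]
tool_rot: [0.002, 0.479, 0.878, 0.001]
contact_force: [1.1, 0.1, -1.2]
gripper_width: 0.383
```

step_arm --pt "-0.222 0.639 0 0 0 -0.415 255" --pt "-0.222 0.639 0 0 0 -0.415 255" --pt "-0.222 0.639 0 0 0 -0.415 255" --pt "-0.222 0.639 0 0 0 -0.415 255" --pt "-0.222 0.639 0 0 0 -0.415 255" --pt "-0.222 0.639 0 0 0 -0.415 255" --pt "-0.222 0.639 0 0 0 -0.415 255" --pt "-0.222 0.639 0 0 0 -0.415 255" --pt "-0.222 0.639 0 0 0 -0.415 255"

```text
time: 17.65
tool_pos: [0.4978, 0.327, 0.151]
tool_rot: [-0.001, 0.724, 0.69, -0.003]
contact_force: [0.2, 0.1, -1.2]
gripper_width: 0.385
```

```bash
cat > snap.py <<'E'
from ov import *
f=eyes.grab_frame('wrist');s=monitor.state(); print(s['tool_pos'].round(4),s['joint_pos'].round(2),s['time']); f=eyes.grab_frame('wrist');im=f['pixels'][:,:,::-1].copy(); outline(f,s,im)
q=s['tool_rot'];print(np.degrees(2*np.arctan2(q[2],q[1])))
cv2.imwrite(sys.argv[1],im)
E
python3 snap.py pics/w8.png
```

```text
[0.4986 0.3261 0.1515] [ 0.45  0.05  1.75 -0.    1.34  0.5 ] 17.7
87.14314362310381
```

View pics/w8.png

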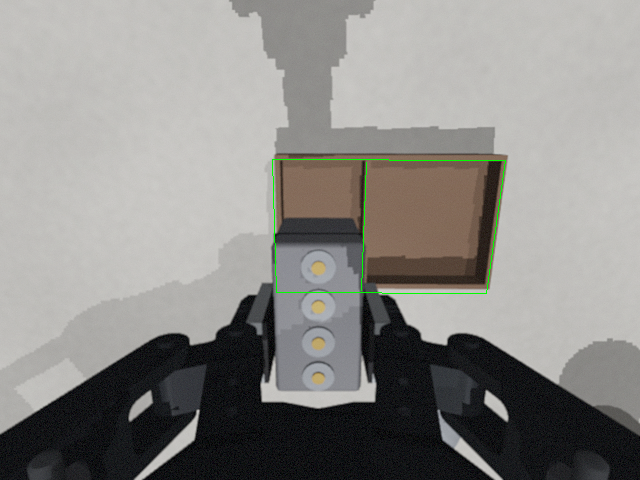

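step_arm --pt "0.004 0.006 -0.08 0 0 0 255" --pt "0.004 0.006 -0.15 0 0 0 255" --pt "0.004 0.006 -0.19 0 0 0 255" --pt "0.004 0.006 -0.213 0 0 0 255" --pt "0.004 0.006 -0.213 0 0 0 255" --pt "0.004 0.006 -0.22 0 0 0 255" --pt "0.004 0.006 -0.228 0 0 0 255" --pt "0.004 0.006 -0.234 0 0 0 255" --pt "0.004 0.006 -0.234 0 0 0 255"

```text
time: 18.65
tool_pos: [0.502, 0.3301, 0.0375]
tool_rot: [0.0, 0.725, 0.689, 0.0]
contact_force: [0.0, -0.1, -2.2]
gripper_width: 0.386
```

step_arm --pt "0 0 -0.006 0 0 0 255" --pt "0 0 -0.011 0 0 0 255" --pt "0 0 -0.014 0 0 0 255" --pt "0 0 -0.016 0 0 0 255" --pt "0 0 -0.016 0 0 0 255"

```text
time: 19.15
tool_pos: [0.5017, 0.33, 0.0302]
tool_rot: [-0.0, 0.725, 0.689, -0.0]
contact_force: [-3.7, -1.5, 4.9]
gripper_width: 0.386
```

Contact is felt at the expected height, so I'll release with a small opening.

step_arm --pt "0 0 0 0 0 0 90" --pt "0 0 0 0 0 0 90" --pt "0 0 0 0 0 0 90" --pt "0 0 0.04 0 0 0 90" --pt "0 0 0.12 0 0 0 90" --pt "0 0 0.22 0 0 0 0" --pt "0 0 0.3 0 0 0 0" --pt "0 0 0.32 0 0 0 0" --pt "0 0 0.32 0 0 0 0"

```text
time: 20.05
tool_pos: [0.5032, 0.3306, 0.1921]
tool_rot: [0.001, 0.725, 0.689, 0.002]
contact_force: [-0.6, -0.9, -0.5]
gripper_width: 1.004
```

```bash
python3 snap.py pics/w9.png
```

```text
[0.5019 0.33   0.1893] [ 0.46  0.02  1.71 -0.    1.4   0.51] 20.1
87.11016454468442
```

View pics/w9.png

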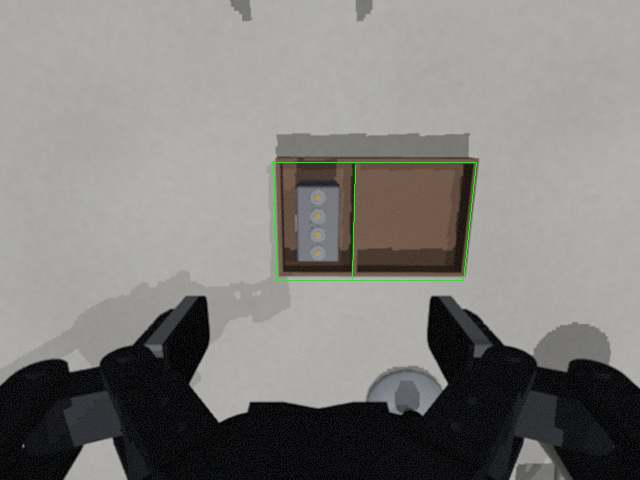

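step_arm --pt "-0.124 -0.657 0 0 0 -0.6 0" --pt "-0.124 -0.657 0 0 0 -0.6 0" --pt "-0.124 -0.657 0 0 0 -0.6 0" --pt "-0.124 -0.657 0 0 0 -0.6 0" --pt "-0.124 -0.657 0 0 0 -0.6 0" --pt "-0.124 -0.657 0 0 0 -0.6 0" --pt "-0.124 -0.657 0 0 0 -0.6 0" --pt "-0.124 -0.657 0 0 0 -0.6 0"

```text
time: 20.95
tool_pos: [0.4378, -0.0015, 0.1862]
tool_rot: [-0.001, 0.953, 0.302, -0.002]
contact_force: [0.5, 0.4, 0.3]
gripper_width: 1.0
```

step_arm --pt "0 0 0 0 0 -0.447 0" --pt "0 0 0 0 0 -0.447 0" --pt "0 0 0 0 0 -0.447 0" --pt "0 0 0 0 0 -0.447 0" --pt "0 0 0 0 0 -0.447 0" --pt "0 0 0 0 0 -0.447 0" --pt "0 0 0 0 0 -0.447 0"

```text
time: 21.65
tool_pos: [0.4391, 0.0021, 0.1876]
tool_rot: [-0.0, 1.0, -0.024, -0.001]
contact_force: [0.1, -0.2, -0.1]
gripper_width: 0.996
```

```bash
python3 snap.py pics/w10.png
```

```text
[0.4393 0.0019 0.188 ] [-0.17 -0.39  2.07  0.    1.46  1.45] 21.7
-2.76087994475509
```

View pics/w10.png

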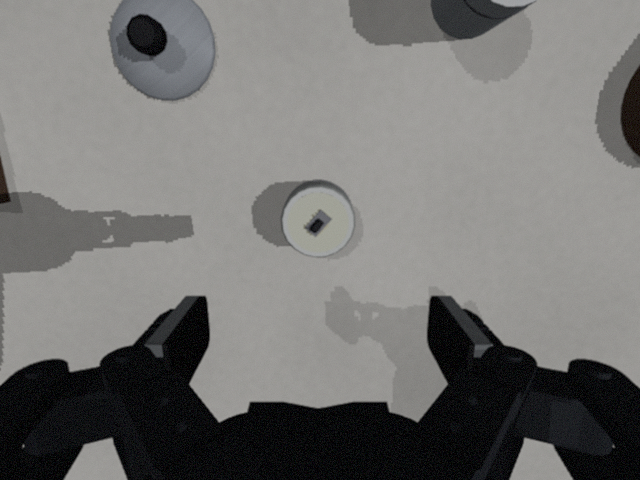

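step_arm --pt "0 0 -0.1 0 0 0 0" --pt "0 0 -0.2 0 0 0 0" --pt "0 0 -0.28 0 0 0 0" --pt "0 0 -0.33 0 0 0 0" --pt "0 0 -0.346 0 0 0 0" --pt "0 0 -0.346 0 0 0 0" --pt "0 0 -0.346 0 0 0 255" --pt "0 0 -0.346 0 0 0 255" --pt "0 0 -0.346 0 0 0 255" --pt "0 0 -0.346 0 0 0 255"

```text
time: 22.75
tool_pos: [0.4423, 0.0011, 0.0192]
tool_rot: [0.0, 1.0, -0.025, 0.003]
contact_force: [-1.6, 1.0, 5.7]
gripper_width: 0.694
```

step_arm --pt "0 0 0 0 0 0 255" --pt "0 0 0 0 0 0 255" --pt "0 0 0 0 0 0 255" --pt "0 0 0 0 0 0 255"

```text
time: 23.15
tool_pos: [0.4423, 0.0011, 0.0192]
tool_rot: [0.0, 1.0, -0.025, 0.003]
contact_force: [-0.5, 0.0, 5.9]
gripper_width: 0.695
```

step_arm --pt "0 0 0.05 0 0 0 255" --pt "0 0 0.13 0 0 0 255" --pt "0 0 0.22 0 0 0 255" --pt "0 0 0.26 0 0 0 255" --pt "0 0 0.26 0 0 0 255"

```text
time: 23.65
tool_pos: [0.443, 0.0009, 0.1517]
tool_rot: [0.001, 1.0, -0.025, 0.005]
contact_force: [0.4, 0.1, -1.2]
gripper_width: 0.692
```

step_arm --pt "0.282 0.649 0 0 0 0 255" --pt "0.282 0.649 0 0 0 0 255" --pt "0.282 0.649 0 0 0 0 255" --pt "0.282 0.649 0 0 0 0 255" --pt "0.282 0.649 0 0 0 0 255" --pt "0.282 0.649 0 0 0 0 255" --pt "0.282 0.649 0 0 0 0 255" --pt "0.282 0.649 0 0 0 0 255" --pt "0.282 0.649 0 0 0 0 255" --pt "0.282 0.649 0 0 0 0 255"

```text
time: 24.65
tool_pos: [0.5799, 0.3249, 0.1447]
tool_rot: [0.001, 1.0, -0.025, -0.001]
contact_force: [0.6, -0.6, -1.4]
gripper_width: 0.694
```

```bash
python3 snap.py pics/w11.png
```

```text
[0.5801 0.3246 0.1453] [ 0.4   0.21  1.59 -0.    1.35  2.02] 24.7
-2.926754144799179
```

View pics/w11.png

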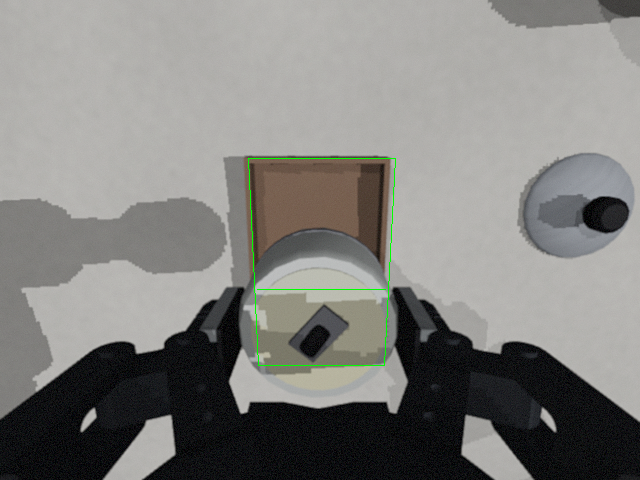

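step_arm --pt "0.005 0.002 -0.07 0 0 0 255" --pt "0.005 0.002 -0.14 0 0 0 255" --pt "0.005 0.002 -0.18 0 0 0 255" --pt "0.005 0.002 -0.2 0 0 0 255" --pt "0.005 0.002 -0.21 0 0 0 255" --pt "0.005 0.002 -0.216 0 0 0 255" --pt "0.005 0.002 -0.216 0 0 0 255"

```text
time: 25.45
tool_pos: [0.5842, 0.327, 0.0396]
tool_rot: [-0.0, 1.0, -0.025, 0.001]
contact_force: [-0.7, 1.0, -1.3]
gripper_width: 0.692
```

step_arm --pt "0 -0.002 -0.008 0 0 0 255" --pt "0 -0.002 -0.016 0 0 0 255" --pt "0 -0.002 -0.023 0 0 0 255" --pt "0 -0.002 -0.029 0 0 0 255" --pt "0 -0.002 -0.029 0 0 0 255"

```text
time: 25.95
tool_pos: [0.5833, 0.326, 0.0235]
tool_rot: [0.0, 1.0, -0.025, -0.0]
contact_force: [-0.3, -0.1, -1.2]
gripper_width: 0.698
```

step_arm --pt "0 0 -0.002 0 0 0 255" --pt "0 0 -0.004 0 0 0 255" --pt "0 0 -0.005 0 0 0 255" --pt "0 0 -0.005 0 0 0 255"

```text
time: 26.35
tool_pos: [0.5833, 0.326, 0.0232]
tool_rot: [0.0, 1.0, -0.025, -0.0]
contact_force: [-6.0, -2.4, 8.9]
gripper_width: 0.697
```

step_arm --pt "0 0 0.002 0 0 0 30" --pt "0 0 0.002 0 0 0 20" --pt "0 0 0.002 0 0 0 10" --pt "0 0 0.03 0 0 0 0" --pt "0 0 0.1 0 0 0 0" --pt "0 0 0.2 0 0 0 0" --pt "0 0 0.3 0 0 0 0" --pt "0 0 0.36 0 0 0 0" --pt "0 0 0.36 0 0 0 0" --pt "0 0 0.36 0 0 0 0"

```text
time: 27.35
tool_pos: [0.5838, 0.3261, 0.2032]
tool_rot: [-0.001, 1.0, -0.025, 0.001]
contact_force: [0.2, -0.3, -0.1]
gripper_width: 1.001
```

```bash
python3 snap.py pics/w12.png; python3 - <<'E'
from ov import *
f=eyes.grab_frame('scene'); save(f,'pics/scene2.png')
f=eyes.grab_frame('top'); im=f['pixels'][:,:,::-1].copy(); cv2.imwrite('pics/top2.png',im)
for n in ['kettle_lid','tea_tin','mug','bento_stack','lamp','cell_case','tin','funnel']:
    print(n,[(round(a['p'],2),at(f,a['uv'],0.004 if n in('lamp','cell_case','tin','funnel') else 0).round(3)) for a in eyes.pinpoint(n,'top')[:2]])
E
```

```text
[0.5829 0.3258 0.2009] [ 0.4   0.17  1.54 -0.    1.44  2.02] 27.4
-2.8688506535740004
kettle_lid [(0.95, array([0.586, 0.123, 0.   ]))]
tea_tin []
mug [(0.78, array([0.757, 0.102, 0.   ]))]
bento_stack [(0.62, array([ 0.765, -0.115,  0.   ]))]
lamp [(0.7, array([0.579, 0.333, 0.004])), (0.44, array([ 0.509, -0.306,  0.004]))]
cell_case [(0.67, array([0.499, 0.327, 0.004]))]
tin [(0.59, array([ 0.512, -0.299,  0.004]))]
funnel [(0.57, array([ 0.582, -0.348,  0.004]))]
```

View pics/w12.png

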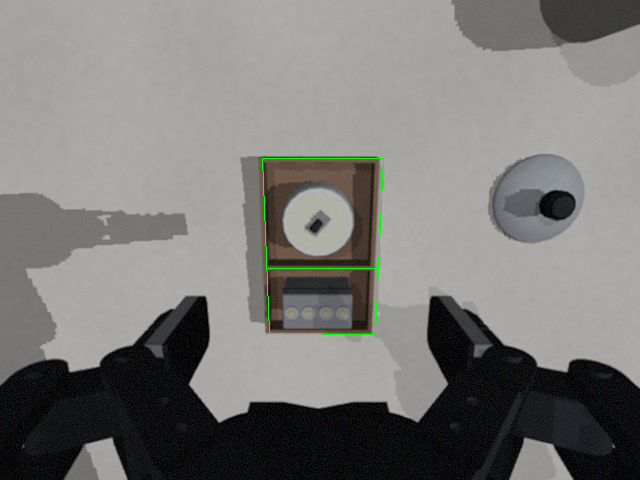

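View pics/scene2.png

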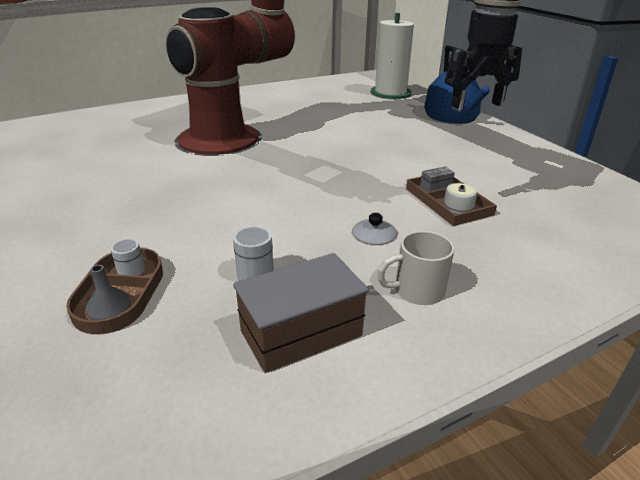

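View pics/top2.png

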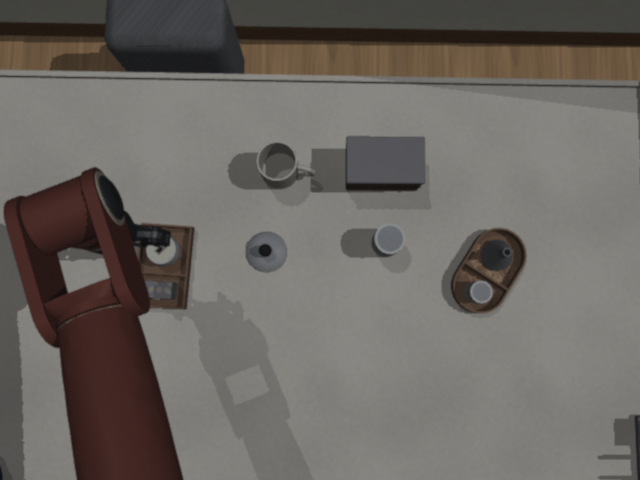

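All four things stand upright in their compartments, and the bystanders haven't moved. I'm handing the job in.

```bash
python3 -c "
from plant import manip
print(manip.job_done())"
```

```text
the job is handed in; nothing more can be done
None
```

Both kits are packed and the job is handed in, at about 27.6 s of the 104 s allowed. No verdict was reported.

- **Power-cut kit:** the lamp is in the larger compartment of the long box and the cell case is in the smaller one.
- **Water kit:** the funnel is in the larger compartment of the oval box and the tin is in the smaller one.

**Setting down:** I lowered each thing until I felt light contact (about 5 to 9 N). Each time the tool was then 4 mm above its picking height, which matches the box floor thickness, and only then did I release.

**Last pictures:** in the wrist, scene and top views, all four stand upright well inside their compartments. The gripper was open and about 0.2 m up, clear of everything.

**Bystanders:** the lid, mug and bento stack measured within 5 mm of where they started. The network missed the tea tin in the last top picture, but by eye it stands at the same pixels as before.

**Disagreements:**
- The long box sat about 3 mm further in y than my first fit, so I corrected for that when placing.
- The network put the lamp about 8 mm from where I released it. The arm partly hid it in that view, and the wrist picture shows it centred.

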